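# Set the sprung stop on the setting block with the wing driver

## Robot

A 6-joint arm with a two-finger parallel gripper is mounted at the origin on a cart in front of the work surface, level with it; the furniture and walls round the work are solid. World frame = base frame: x ahead of the robot, y to its left, z up, the work surface at z = 0. Lengths are in m, angles in rad, forces in N, time in s.
With the tool pointing down it reaches from about 0.4 to 0.825 m from the base axis. Payload 7 kg.
Tool frame: the origin (TCP) lies midway between the tips of the shut fingers; the grasp point (between the pads) lies 19 mm behind it; z points along the fingers, y is the line along which they close (so a half turn about z gives the same grasp; the last joint's range is limited). The gripper opens to 88 mm and grips with 3 to 60 N. Pads are 19 mm wide; open, the fingers measure 130 mm over their backs; the gripper's body (78 mm by 193 mm) begins 47 mm behind the grasp point.
Start: joints at [-0.863, 0.359, 0.012, 0, -1.224, -0.288], TCP at [0.275, -0.616, 0.227] pointing down, gripper open.
Joint ranges: [-3.07, 3.07], [-1.43, 2.12], [-1.02, 1.25], [-3.03, 1.67], [-3.05, -0], [-3.03, 3.03]. Speed limits (rad/s): [2.39, 2.39, 3.01, 3.14, 3.14, 3.14].

## Interface

Orientations are given as [roll, pitch, yaw] about the fixed x, y, z axes, in that order (R = Rz(yaw) Ry(pitch) Rx(roll)).
In Python, from station import arm gives the robot as it stands.
- The arm moves only by the tool servo_tool, never from a script. Its argument "deltas" is a list of rows, each a list of 7 numbers: the closure, from -1 (fully open) to 1 (shut), then the shift along the tool's x, y, z in mm, then the turn, a rotation vector about the tool's x, y, z in degrees. In form: [[gripper, x, y, z, ax, ay, az], ...]. A call has 1 to 20 rows; each row shifts and turns the commanded pose from where the row before left it, along the tool's axes as they then stand; what a row does not reach is not made up. A row lasts 1/12 s, in which the tool goes at most 41.7 mm and 7.16 degrees, less where a joint would pass 70% of its speed; a pose out of reach is approached as far as the arm can. A call is refused whole if a number of a shift passes 41.7 or a number of a turn 7.16, either way. A call with a gripper value outside its range is refused whole. The fingers move at their own pace and stop on an object; "squeeze" is the grip in N (left out, the last holds). Time passes only in rows, so rows that do not move let the fingers close. It gives the time, the measured TCP pose, the force, the opening and the grip force at its end, in the units of the state.
- arm.get_state(): the state, without advancing time (a new reading comes with each control period).
- arm.grab_frame(name): name is "scene" or "side" or "wrist"; returns a dict with "color" (480x640x3 uint8, red, green, blue), "K" (3x3 intrinsics, pixels), "position" and "orientation" of the camera in the world. Camera axes: x right, y down, z forward; pixel columns grow to the right and rows downward; lengths in m; the calibration is good to about 2 mm. A picture is of the moment at which its call begins. There is no depth.
- arm.job_done(): hands the job in; it is judged then, once.
Trained networks look in a picture, given as the dict that the camera call returned (one of the last four; its "shot" number tells which), for a name from the list of things; names that differ only in an ending like _2 or _b are one class to them, and where a whole thing is asked for, a point or a joint stands for the part that bears it (a point fixed in the world has none). Each returns a list of dicts, best first, with "conf" (0 to 1); they miss things now and then, are a little off and sometimes report something else, mostly with a low value. They report only what shows in the picture. A call takes as long as a camera call. They do not tell look-alikes from the thing itself.
- arm.recognise(query, picture): "at" ([x, y, z] in m, in the coordinates of the camera as it stood for that picture, good to about 4 mm: the middle of the surface that is visible of it).
The state is a dict: "t": time; "q": joint angles; "qd": joint speeds; "joint_efforts": joint torques, N m; "eef_pos": TCP position; "ee_rot": TCP orientation; "force": force on the tool from outside, world axes, zero at the start; "moment": the same for the moment, N m; "width": finger opening in m; "gripper_force": force on a finger pad.
Only numpy, scipy, OpenCV 4.12 (cv2) and the standard library are available. Lean on these libraries where they do the work, as an engineer would, in place of code of your own. Each camera call takes 0.05 s, during which the arm holds its last target. There are 200 camera calls.

## Task

Pick up the blue wing driver, set it down over the wing of the stop screw, and turn the screw clockwise until the sprung tip below bears on the setting block and is pressed in about a third of its travel (just dragging, not run hard down). Let go and leave the driver standing upright on the screw and the setting block where it stands.

Things in the scene. Friction and masses are not known exactly. Their poses are not given: they have to be found in the camera images.
- wing_driver: Loose upright driver, 110 mm tall; origin under its centre. Blue plate handle 44 mm wide (x), 14 mm thick (y), 69 to 111 mm up: grip across y. Dark fork foot: two 34 x 9 mm prongs, slot along x between them 18 mm wide, 24 mm deep, open below; foot 40 mm across. 0.15 kg. A half turn changes nothing. The red-handled driver with a round foot does not fit.
- screw_seat (a point): On the screw's vertical axis, top of its 48 mm steel collar on the grey stand's arm. Brass wing on it: 30 mm long (x), 7 thick (y), 20 high; frame turns with the screw. Seated, the prongs rest on the collar: driver origin here, slot along wing, 5 mm side play, 20 deg slack each way. Clockwise from above lowers the pin 10 mm per rad; screw keeps its height, turns easily, stays put.
- pin_shoulder (a point): Centre of the flat lower end of the steel stop pin (18 mm diameter) under the arm, on the screw's axis. Below it a brass sprung tip (11 mm diameter) stands out 12 mm when free and goes in up to 9 mm on a soft spring (under 3 N). So this point is 12 mm above the block's top when the tip just touches, 9 mm when a third in, 3 mm when bottomed; 15 to 20 mm at the start.
- setting_block: Ground steel block 40 x 64 x 40 mm (x, y, z) with two 10 mm bores in its top, 0.6 kg, standing loose on the stand's base plate (12 mm thick) under the stop pin. Origin at the centre of its underside; its top is 40 mm above that.
Things that resemble listed ones, but are neither listed nor needed, are in the scene too. What is shaped like the wing_driver but orange or turquoise is not meant.

How it is judged:
On the way:
1. the wing driver sits on the screw's collar, slot over the wing, before the tip has come down on the block (distance between wing_driver and screw_seat below 0.016 m and angle between wing_driver's own z axis and vertical below 0.2 rad and z of pin_shoulder in the frame of setting_block above 0.0525 m), for 0.1 s.
At the end, for the whole second after the job is handed in: Pin shoulder 5 to 11.5 mm above the setting block's top (tip pressed in 0.5 to 7 mm); block flat, within 12 mm of where it stood and 16 mm of the pin's axis; wing driver on the screw within 15 mm of the seat, upright within 14 degrees, at rest (z of pin_shoulder in the frame of setting_block between 0.045 and 0.0515 m and horizontal distance between pin_shoulder and setting_block below 0.016 m and distance of setting_block from where it was at the start of the episode below 0.012 m and angle between setting_block's own z axis and vertical below 0.1 rad and distance between wing_driver and screw_seat below 0.015 m and angle between wing_driver's own z axis and vertical below 0.25 rad and linear speed of wing_driver below 0.03 m/s); the robot touches nothing.
It also fails if it takes over 42 s, if anything falls off the work surface, if the arm or the gripper's body presses on something with over 40 N, if the wrist force passes 120 N, or if a joint passes its speed limit or range.

## Working session

There is one attempt and no reset: what is moved stays moved. The work goes in short steps, Python scripts to look and compute and a tool call to move; the robot and the scene stay as the last step left them, time stands still between calls to the robot, and variables do not carry over. Pictures are saved under pics/ and viewed, at most 10 in all, crops included, and the job is handed in when it is done.

Besides the shell and the picture viewer there is one more tool, called in YAML: its name, and indented under it one key for each argument. servo_tool: Moves the arm, as the interface text tells. Its arguments: {"type":"object","properties":{"deltas":{"type":"array","items":{"type":"array","items":{"type":"number"}}},"squeeze":{"type":"number"}},"required":["deltas"]}

```bash
mkdir -p pics; ls; cat > h.py <<'E'
import numpy as np,cv2
from scipy.spatial.transform import Rotation as R
from station import arm
def cam(f):
    o=np.array(f["orientation"],float)
    M=o if o.shape==(3,3) else (R.from_euler('xyz',o).as_matrix() if o.size==3 else R.from_quat(o).as_matrix())
    return np.array(f["K"]),np.array(f["position"]),M
def save(f,n,crop=None,s=1):
    im=f["color"][:,:,::-1]
    if crop: x0,y0,x1,y1=crop; im=im[y0:y1,x0:x1]
    cv2.imwrite(f"pics/{n}.png",cv2.resize(im,None,fx=s,fy=s,interpolation=cv2.INTER_CUBIC))
def onz(f,u,v,z):
    K,p,M=cam(f); d=M@np.linalg.inv(K)@[u,v,1]; return p+d*(z-p[2])/d[2]
def proj(f,P):
    K,p,M=cam(f); c=K@(M.T@(np.array(P)-p)); return c[:2]/c[2]
def rec(f,q):
    K,p,M=cam(f)
    for r in arm.recognise(q,f):
        w=p+M@np.array(r["at"]); print(q,round(r["conf"],2),w.round(3),proj(f,w).round(0))
E
python3 - <<'E'
from h import *
s=arm.get_state();print({k:np.round(v,3) for k,v in s.items()})
for n in("scene","side"):
    f=arm.grab_frame(n);print(n,f["position"],f["orientation"],np.array(f["K"])[0,0]);save(f,n)
    for q in("wing_driver","screw_seat","pin_shoulder","setting_block"):rec(f,q)
E
```

```text
pics
{'t': np.float64(0.0), 'q': array([-0.863,  0.359,  0.011, -0.   , -1.224, -0.288]), 'qd': array([ 0.001, -0.   ,  0.   , -0.   , -0.001,  0.   ]), 'joint_efforts': array([ 0.0000e+00, -5.8272e+01,  2.9304e+01,  6.9970e+00,  7.0000e-03,
       -0.0000e+00]), 'eef_pos': array([ 0.275, -0.616,  0.226]), 'ee_rot': array([ 3.14 , -0.   , -2.722]), 'force': array([ 0.286, -0.383,  0.033]), 'moment': array([-0.007,  0.025,  0.01 ]), 'gripper_force': np.float64(0.0), 'width': np.float64(0.088)}
scene [-0.1212068   0.70264992  0.72910087] [-2.14933545 -0.01389833 -2.42643141] 598.8594366143828
wing_driver 0.95 [ 0.386 -0.178  0.052] [410. 259.]
wing_driver 0.86 [ 0.494 -0.084  0.062] [339. 254.]
wing_driver 0.61 [ 0.525 -0.002  0.052] [300. 269.]
wing_driver 0.58 [ 0.573 -0.124  0.058] [322. 234.]
wing_driver 0.55 [ 0.466 -0.17   0.066] [376. 240.]
screw_seat 0.64 [0.602 0.131 0.124] [219. 252.]
setting_block 0.97 [0.596 0.134 0.043] [223. 290.]
side [0.38451319 0.66960571 0.65617269] [-2.20145627 -0.02076709 -2.9641173 ] 564.8904859339098
wing_driver 0.93 [ 0.529 -0.005  0.043] [298. 290.]
wing_driver 0.92 [ 0.578 -0.126  0.054] [285. 238.]
wing_driver 0.79 [ 0.394 -0.181  0.041] [389. 239.]
wing_driver 0.74 [ 0.495 -0.085  0.062] [327. 255.]
wing_driver 0.72 [ 0.477 -0.167  0.07 ] [345. 225.]
screw_seat 0.66 [0.605 0.129 0.119] [223. 305.]
pin_shoulder 0.63 [0.608 0.13  0.069] [224. 331.]
pin_shoulder 0.2 [ 0.492 -0.084  0.065] [329. 253.]
setting_block 0.94 [0.598 0.139 0.048] [230. 348.]
```

View pics/scene.png

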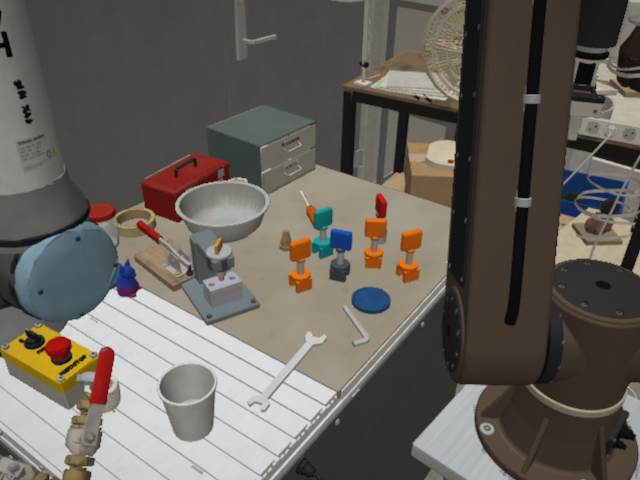

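View pics/side.png

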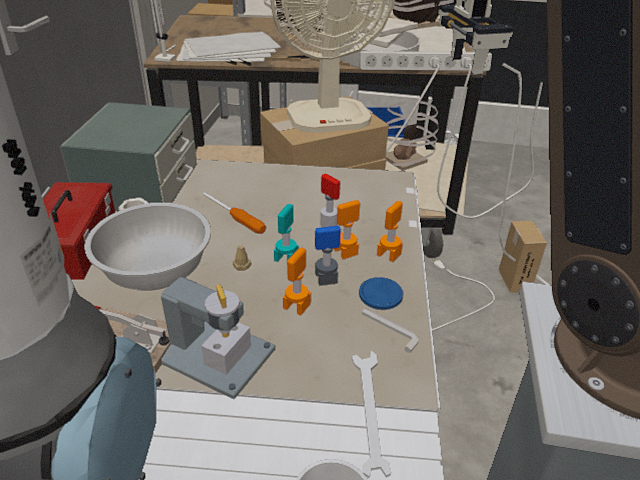

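Candidates in the side view: blue (327,255), orange (297,280), (347,230) and (392,230), turquoise (286,232), red (330,203). I choose the blue one with the dark fork foot. The stand with collar and wing is at (222,300). I'll check both in one close crop.

```bash
python3 - <<'E'
from h import *
a=cv2.imread('pics/side.png');b=cv2.imread('pics/scene.png')
c=lambda im,x,y,w,h,s:cv2.resize(im[y:y+h,x:x+w],None,fx=s,fy=s,interpolation=cv2.INTER_CUBIC)
# side blue 300..354,215..295 ; 
r1=np.hstack([c(a,302,220,50,70,4.2857),c(a,160,270,120,70,4.2857)])
r2=np.hstack([c(b,317,222,50,70,4.2857),c(b,180,225,120,70,4.2857)])
cv2.imwrite('pics/crop.png',np.vstack([r1,r2]));print(np.vstack([r1,r2]).shape)
E
```

```text
(600, 728, 3)
```

View pics/crop.png

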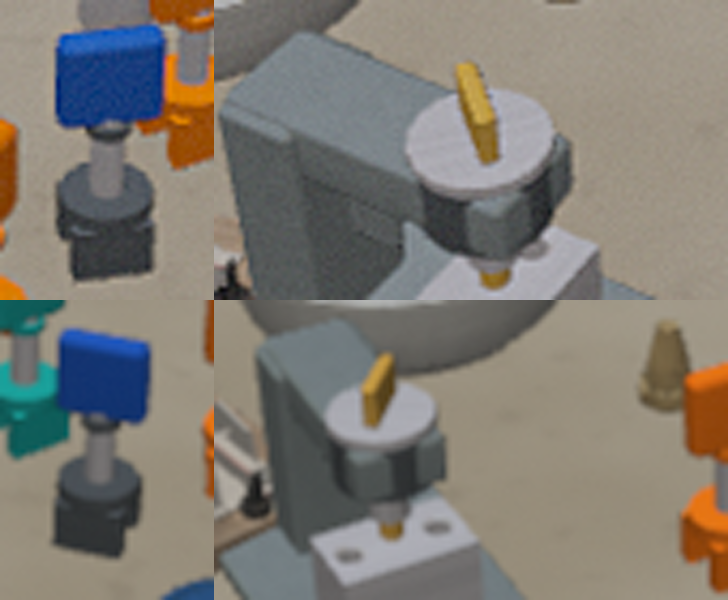

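```bash
cat >> h.py <<'E'
from scipy.optimize import minimize
def mask(f,lo,hi,roi):
    h=cv2.cvtColor(f["color"],cv2.COLOR_RGB2HSV); m=cv2.inRange(h,lo,hi); o=np.zeros_like(m); x0,y0,x1,y1=roi
    o[y0:y1,x0:x1]=m[y0:y1,x0:x1]; n,l,s,_=cv2.connectedComponentsWithStats(o)
    return (l==1+np.argmax(s[1:,4])).astype(np.uint8) if n>1 else o
def sil(f,P,S=8,yx=None):
    uv=np.array([proj(f,p) for p in P]); im=np.zeros((480,640),np.uint8)
    h=cv2.convexHull(((uv+0.5)*256-128).round().astype(np.int32).reshape(-1,1,2)) 
    return uv
def fitbox(views,size,x0,zfix=None):
    """views: (frame,mask,roi); box size; x0=[x,y,zbottom,yaw]; maximise overlap, 4x supersampled"""
    sx,sy,sz=np.array(size)/2
    C=np.array([[a*sx,b*sy,c*2*sz] for a in(-1,1) for b in(-1,1) for c in(0,1)])
    ups=[]
    for f,m,(a,b,c,d) in views:
        ups.append((f,cv2.GaussianBlur(cv2.resize(m[b:d,a:c]*255,None,fx=6,fy=6,interpolation=cv2.INTER_CUBIC).astype(np.float32)/255,(0,0),3),(a,b)))
    def cost(q):
        z=q[2] if zfix is None else zfix
        P=C@R.from_euler('z',q[3]).as_matrix().T+[q[0],q[1],z]; e=0
        for f,m,o in ups:
            uv=(np.array([proj(f,p) for p in P])-o+0.5)*6-0.5
            im=np.zeros(m.shape,np.uint8)
            cv2.fillConvexPoly(im,cv2.convexHull((uv*16).astype(np.int32).reshape(-1,1,2)),255,cv2.LINE_AA,4)
            i=cv2.GaussianBlur(im.astype(np.float32)/255,(0,0),3); e+=((i-m)**2).sum()/m.sum()
        return e
    best=None
    for y in np.arange(0,np.pi,np.pi/8):
        s=np.array([[0]*4]+[[.01,0,0,0],[0,.01,0,0],[0,0,.01,0],[0,0,0,.3]],float)+[x0[0],x0[1],x0[2],y]
        r=minimize(cost,s[0],method='Nelder-Mead',options=dict(initial_simplex=s,maxiter=250,xatol=1e-4,fatol=1e-4))
        if best is None or r.fun<best.fun:best=r
    return best.x,best.fun
E
python3 - <<'E'
from h import *
a=arm.grab_frame("side");b=arm.grab_frame("scene")
B=((105,120,50),(125,255,255)); Y=((15,110,60),(35,255,255))
v=[(f,mask(f,*B,r),r) for f,r in((a,(302,215,352,265)),(b,(320,220,362,265)))]
print([x[1].sum() for x in v]);
for z in(None,.069):print("blue",fitbox(v,(.044,.014,.042),[.494,-.084,.069],z))
w=[(f,mask(f,*Y,r),r) for f,r in((a,(205,275,240,315)),(b,(205,230,235,262)))]
print([x[1].sum() for x in w]);print("wing",fitbox(w,(.030,.007,.020),[.605,.13,.12]))
t=fitbox(w[:1],(.030,.007,.020),[.605,.13,.12]);print(t)
E
```

```text
[np.uint64(530), np.uint64(379)]
blue (array([ 0.49846209, -0.09504247,  0.06842889,  3.26292986]), np.float64(0.3459503650665283))
blue (array([ 0.49829522, -0.09459216,  0.07345049,  3.2626114 ]), np.float64(0.34647491574287415))
[np.uint64(130), np.uint64(82)]
wing (array([0.60845178, 0.12643807, 0.12409988, 2.13483471]), np.float64(0.43176931142807007))
(array([ 0.6434527 ,  0.04096891,  0.04197223, -1.02678536]), np.float64(0.019130252301692963))
```

```bash
python3 - <<'E'
from h import *
a=arm.grab_frame("side");b=arm.grab_frame("scene")
B=((105,120,50),(125,255,255)); Y=((15,110,60),(35,255,255))
ra,rb=(302,215,352,265),(320,220,362,265)
for f,r in((a,ra),(b,rb)):
    m=mask(f,*B,r);print(cv2.boundingRect(m),fitbox([(f,m,r)],(.044,.014,.042),[.497,-.09,.069],.069))
    r2=(205,275,240,315) if f is a else (205,230,235,262)
    m=mask(f,*Y,r2);print(cv2.boundingRect(m));
    for z in(.120,.125):print(z,fitbox([(f,m,r2)],(.030,.007,.020),[.605,.13,.12],z))
E
```

```text
(315, 226, 25, 24) (array([ 0.49815873, -0.09593067,  0.08290797,  3.3160847 ]), np.float64(0.14935171604156494))
(216, 285, 10, 23)
0.12 (array([0.61013216, 0.12208219, 0.12553102, 2.06512329]), np.float64(0.11288610100746155))
0.125 (array([0.60799802, 0.12727617, 0.15295731, 2.06008237]), np.float64(0.12661893665790558))
(331, 229, 21, 22) (array([ 0.49942454, -0.09438281,  0.07348918,  3.06999017]), np.float64(0.1631627231836319))
(215, 238, 7, 16)
0.12 (array([0.61388814, 0.12253114, 0.14216231, 2.25739401]), np.float64(0.14540790021419525))
0.125 (array([0.60773934, 0.12736282, 0.10542733, 2.2627512 ]), np.float64(0.1570202112197876))
```

servo_tool:
  deltas:
    - [-0.3,-29.7,27.5,0,0,0,0]
    - [-0.3,-29.7,27.5,0,0,0,0]
    - [-0.3,-29.7,27.5,0,0,0,0]
    - [-0.3,-29.7,27.5,0,0,0,0]
    - [-0.3,-29.7,27.5,0,0,0,0]
    - [-0.3,-29.7,27.5,0,0,0,0]
    - [-0.3,-29.7,27.5,0,0,0,0]
    - [-0.3,-29.7,27.5,0,0,0,0]
    - [-0.3,-29.7,27.5,0,0,0,0]
    - [-0.3,-29.7,27.5,0,0,0,0]
    - [-0.3,-29.7,27.5,0,0,0,0]
    - [-0.3,-29.7,27.5,0,0,0,0]
    - [-0.3,-29.7,27.5,0,0,0,0]
    - [-0.3,-29.7,27.5,0,0,0,0]
    - [-0.3,0,0,0,0,0,6.5]
    - [-0.3,0,0,0,0,0,6.5]
    - [-0.3,0,0,0,0,0,6.5]
    - [-0.3,0,0,0,0,0,0]

```text
t: 2.2
eef_pos: [0.498, -0.0948, 0.2267]
ee_rot: [3.142, 0.0, -3.066]
force: [0.3, 0.2, 0.1]
width: 0.0573
gripper_force: 0.0
```

```bash
python3 - <<'E'
from h import *
s=arm.get_state();print(s['t'],s['eef_pos'],s['ee_rot'],s['q'],s['width'])
f=arm.grab_frame("wrist");print(f["position"],f["orientation"]);save(f,"w1");rec(f,"wing_driver")
E
```

```text
2.2 [ 0.49799743 -0.09483371  0.22668275] [ 3.14152178e+00  2.73272916e-04 -3.06634999e+00] [ 1.99799865e-01  7.98631425e-02 -3.51301069e-01 -4.00386021e-05
 -1.13935216e+00 -1.69533678e+00] 0.05726600627554848
[ 0.42067456 -0.09917678  0.38392714] [ 2.85315305e+00 -1.09834013e-03  1.64514776e+00]
wing_driver 0.97 [ 0.575 -0.125  0.035] [278. 281.]
wing_driver 0.95 [ 0.467 -0.169  0.086] [226. 185.]
wing_driver 0.73 [ 0.492 -0.091  0.099] [316. 223.]
wing_driver 0.67 [ 0.389 -0.179  0.096] [211.  83.]
wing_driver 0.64 [ 0.527 -0.017  0.08 ] [392. 260.]
```

View pics/w1.png

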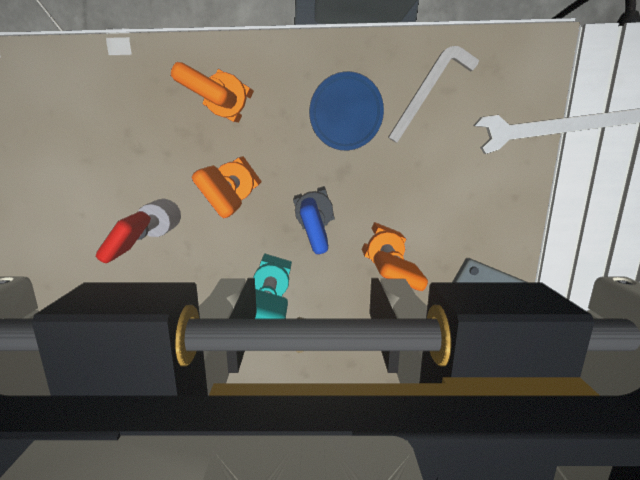

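The wrist view shows the blue handle at (314,226), running slightly tilted in the picture; orange at (392,255), turquoise (272,285). Fit it from here.

```bash
python3 - <<'E'
from h import *
f=arm.grab_frame("wrist");a=arm.grab_frame("side");b=arm.grab_frame("scene")
B=((105,120,50),(125,255,255))
r=(290,190,340,265);w=(f,mask(f,*B,r),r);print(cv2.boundingRect(w[1]))
v=[w]
for g,r in((a,(302,215,352,265)),(b,(320,220,362,265))):
    m=mask(g,*B,r);print(m.sum());
    if m.sum()>300:v.append((g,m,r))
print(fitbox([w],(.044,.014,.042),[.498,-.095,.069],.069));print(fitbox(v,(.044,.014,.042),[.498,-.095,.069],.069))
E
```

```text
(301, 199, 27, 55)
532
381
(array([ 0.49673852, -0.09189778,  0.0842329 ,  0.31846729]), np.float64(0.22158122062683105))
(array([ 0.49718746, -0.09192999,  0.07351724,  0.31731397]), np.float64(0.6145439743995667))
```

```bash
python3 - <<'E'
from h import *
f=arm.grab_frame("wrist");a=arm.grab_frame("side");b=arm.grab_frame("scene")
def seg(g,p,q,z=.111):
    P,Q=onz(g,*p,z),onz(g,*q,z);d=Q-P;print(P[:2].round(4),Q[:2].round(4),np.linalg.norm(d).round(4),np.arctan(d[1]/d[0]).round(3))
seg(a,(316,229.8),(339.8,227.7));seg(b,(331.5,230),(351.5,233))
B=((105,120,50),(125,255,255))
tiles=[]
for g,r in((f,(280,180,350,265)),(a,(292,205,362,290)),(b,(305,210,375,295))):
    im=g["color"][r[1]:r[3],r[0]:r[2],::-1];im=cv2.resize(im,None,fx=3.7,fy=3.7,interpolation=cv2.INTER_CUBIC).copy()
    for (x,y,yaw),c in(((.4967,-.0919,.318),(0,255,255)),((.4983,-.0945,.121),(0,255,0))):
        P=np.array([[i*.022,j*.007,.111] for i,j in((-1,-1),(1,-1),(1,1),(-1,1))])@R.from_euler('z',yaw).as_matrix().T+[x,y,0]
        uv=(np.array([proj(g,p) for p in P])-r[:2]+.5)*3.7
        cv2.polylines(im,[uv.astype(int)],True,c,1)
    tiles.append(im)
cv2.imwrite('pics/ov.png',np.hstack(tiles));print(np.hstack(tiles).shape)
E
```

```text
[ 0.5152 -0.0841] [ 0.4773 -0.0982] 0.0404 0.357
[ 0.5135 -0.0821] [ 0.4772 -0.0998] 0.0404 0.456
(314, 777, 3)
```

View pics/ov.png

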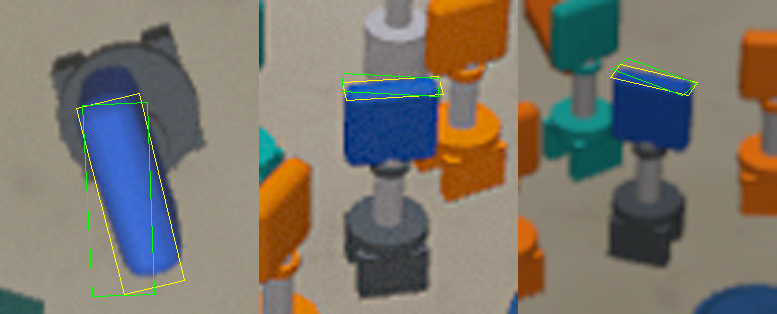

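servo_tool:
  deltas:
    - [-0.1,0,0,0,0,0,-7]
    - [-0.1,0,0,0,0,0,-7]
    - [-0.1,0,3,0,0,0,0]
    - [-0.1,0,0,30,0,0,0]
    - [-0.1,0,0,35,0,0,0]
    - [-0.1,0,0,35,0,0,0]
    - [-0.1,0,0,30,0,0,0]
    - [-0.1,0,0,20,0,0,0]
    - [-0.1,0,0,0,0,0,0]

```text
t: 3.35
eef_pos: [0.4939, -0.0928, 0.0726]
ee_rot: [3.14, -0.007, -2.822]
force: [-0.5, -0.1, -0.3]
width: 0.0481
gripper_force: 0.0
```

```bash
python3 - <<'E'
from h import *
s=arm.get_state();print(s['t'],s['eef_pos'],s['ee_rot'],s['force'],s['width'])
f=arm.grab_frame("wrist");a=arm.grab_frame("side")
i=f["color"][150:480,120:520,::-1];j=cv2.resize(a["color"][180:320,250:400,::-1],(354,330))
cv2.imwrite('pics/w2.png',np.hstack([i,j]))
E
```

```text
3.35 [ 0.49386383 -0.09275102  0.07261906] [ 3.13997126 -0.00710451 -2.82232995] [-0.51871181 -0.07419431 -0.34397412] 0.04807488683531989
```

View pics/w2.png

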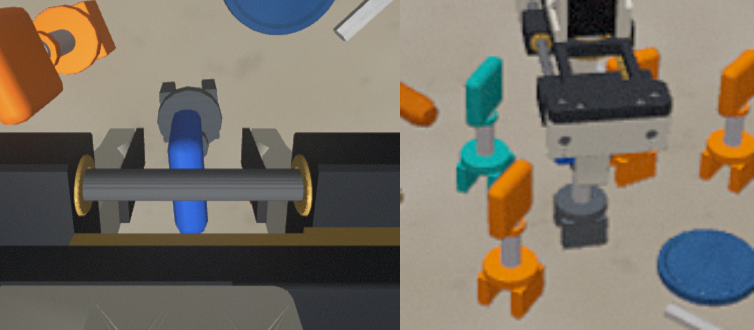

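The handle sits midway between the fingers and in line with them (188,185). Close.

servo_tool:
  deltas:
    - [1,0,0,0,0,0,0]
    - [1,0,0,0,0,0,0]
    - [1,0,0,0,0,0,0]
    - [1,0,0,0,0,0,0]
    - [1,0,0,0,0,0,0]
    - [1,0,0,0,0,0,0]
  squeeze: 35

```text
t: 3.95
eef_pos: [0.4971, -0.0925, 0.077]
ee_rot: [-3.141, 0.001, -2.818]
force: [-0.1, 1.3, 2.4]
width: 0.0139
gripper_force: 20.8
```

servo_tool:
  deltas:
    - [1,0,0,-20,0,0,0]
    - [1,0,0,-40,0,0,0]
    - [1,0,0,-40,0,0,0]
    - [1,0,0,-40,0,0,0]
    - [1,0,0,-40,0,0,0]
    - [1,0,0,-20,0,0,0]
    - [1,-19.5,31.4,0,0,0,0]
    - [1,-19.5,31.4,0,0,0,0]
    - [1,-19.5,31.4,0,0,0,0]
    - [1,-19.5,31.4,0,0,0,0]
    - [1,-19.5,31.4,0,0,0,0]
    - [1,-19.5,31.4,0,0,0,0]
    - [1,-19.5,31.4,0,0,0,0]
    - [1,-19.5,31.4,0,0,0,0]

```text
t: 5.12
eef_pos: [0.5646, 0.1971, 0.2763]
ee_rot: [3.141, -0.001, -2.818]
force: [0.9, -1.1, -0.3]
width: 0.0136
gripper_force: 35.0
```

servo_tool:
  deltas:
    - [1,0,0,0,0,0,-6.9]
    - [1,0,0,0,0,0,-6.9]
    - [1,0,0,0,0,0,-6.9]
    - [1,0,0,0,0,0,-6.9]
    - [1,0,0,0,0,0,-6.9]
    - [1,0,0,0,0,0,-6.9]
    - [1,0,0,0,0,0,-6.9]
    - [1,0,0,0,0,0,-6.9]
    - [1,0,0,0,0,0,-6.9]
    - [1,0,0,0,0,0,-6.9]
    - [1,0,0,0,0,0,-6.9]
    - [1,0,0,0,0,0,-6.9]
    - [1,0,0,0,0,0,-6.9]
    - [1,0,0,0,0,0,-6.9]
    - [1,0,0,0,0,0,-6.9]
    - [1,0,0,0,0,0,0]
    - [1,0,0,0,0,0,0]

```text
t: 6.53
eef_pos: [0.5647, 0.1952, 0.2763]
ee_rot: [3.141, 0.0, -1.015]
force: [0.3, 0.3, -1.1]
width: 0.0135
gripper_force: 35.0
```

```bash
python3 - <<'E'
from h import *
s=arm.get_state();print(s['t'],s['eef_pos'],s['ee_rot'],s['q'],s['force'],s['width'])
f=arm.grab_frame("wrist");print(f["position"],f["orientation"]);save(f,"w3");np.savez("w3.npz",**{k:np.array(v) for k,v in f.items()})
for q in("screw_seat","setting_block"):rec(f,q)
E
```

```text
6.5333 [0.56465444 0.19521033 0.27626449] [ 3.14095153e+00  1.61693742e-04 -1.01530680e+00] [ 6.59521953e-01  2.04451253e-01 -8.76963143e-02 -2.37414619e-04
 -1.27926964e+00 -1.03964063e-01] [ 0.34906639  0.25026825 -1.11556831] 0.013521838053334418
[0.60513749 0.13113379 0.43351925] [ 2.85078223e+00 -1.10921536e-03 -2.58699346e+00]
screw_seat 0.65 [0.603 0.125 0.118] [318. 128.]
setting_block 0.85 [0.608 0.101 0.051] [325. 107.]
```

View pics/w3.png

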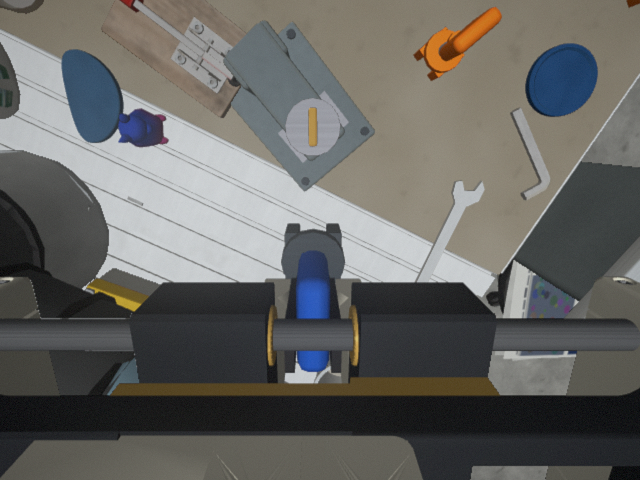

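The wrist view shows the collar at about (313,127) with the brass wing vertical in the picture, in line with the held fork (prongs at (292,230) and (334,230)). Measure the centres.

```bash
python3 - <<'E'
from h import *
f=dict(np.load("w3.npz"))
r=(295,98,332,150);m=mask(f,(15,110,60),(35,255,255),r);print(cv2.boundingRect(m),cv2.minAreaRect(cv2.findContours(m,0,1)[0][0]))
for z in(.120,.124,.128):print(z,fitbox([(f,m,r)],(.03,.007,.02),[.605,.128,z],z))
# collar
h=cv2.cvtColor(f["color"],cv2.COLOR_RGB2GRAY);print(h[127,270:360:2].tolist());print(h[85:170:2,300].tolist())
# fork
print(h[228,280:350].tolist())
E
```

```text
(309, 108, 8, 38) ((312.5, 126.5), (37.0, 7.0), 90.0)
0.12 (array([0.60760127, 0.12653585, 0.11668897, 2.1287608 ]), np.float64(0.05529399588704109))
0.124 (array([0.60756687, 0.12669251, 0.12022369, 2.12882185]), np.float64(0.0750952959060669))
0.128 (array([0.60753124, 0.12675937, 0.14153959, 2.13021597]), np.float64(0.0991409420967102))
[116, 116, 117, 116, 117, 113, 95, 111, 152, 155, 155, 155, 153, 154, 156, 155, 155, 153, 157, 125, 148, 146, 146, 125, 154, 156, 155, 156, 157, 157, 157, 157, 155, 156, 159, 109, 101, 114, 112, 114, 113, 112, 111, 112, 112]
[110, 109, 110, 111, 112, 111, 110, 112, 131, 155, 154, 156, 156, 157, 156, 158, 156, 152, 156, 152, 160, 155, 153, 154, 157, 161, 159, 156, 156, 158, 155, 162, 163, 159, 155, 159, 159, 156, 121, 119, 120, 116, 117]
[207, 205, 204, 205, 209, 202, 118, 74, 65, 70, 68, 65, 67, 70, 64, 66, 67, 66, 64, 74, 160, 202, 204, 204, 204, 203, 203, 202, 202, 204, 201, 200, 176, 170, 174, 199, 202, 203, 204, 206, 208, 207, 204, 199, 194, 171, 83, 62, 64, 65, 63, 62, 61, 63, 61, 63, 63, 63, 58, 85, 195, 208, 206, 205, 204, 207, 204, 206, 206, 206]
```

servo_tool:
  deltas:
    - [1,27,-0.5,0,0,0,0]
    - [1,34,0,0,0,0,0]
    - [1,20,0,0,0,0,0]
    - [1,0,0,0,0,0,0]
    - [1,0,0,20,0,0,0]
    - [1,0,0,15,0,0,0]
    - [1,0,0,10,0,0,0]
    - [1,0,0,10,0,0,0]
    - [1,0,0,6,0,0,0]
    - [1,0,0,4,0,0,0]
    - [1,0,0,0,0,0,0]

```text
t: 7.6
eef_pos: [0.6081, 0.1271, 0.211]
ee_rot: [3.141, 0.0, -1.011]
force: [-0.6, -0.1, -0.3]
width: 0.0138
gripper_force: 35.0
```

servo_tool:
  deltas:
    - [1,0,0,2.5,0,0,0]
    - [1,0,0,2.5,0,0,0]
    - [1,0,0,2,0,0,0]
    - [1,0,0,0,0,0,0]

```text
t: 7.93
eef_pos: [0.6082, 0.1269, 0.2044]
ee_rot: [3.141, 0.0, -1.011]
force: [0.3, 1.4, -1.2]
width: 0.0138
gripper_force: 35.0
```

servo_tool:
  deltas:
    - [1,0,0,1.5,0,0,0]
    - [1,0,0,1,0,0,0]
    - [1,0,0,0,0,0,0]

```text
t: 8.18
eef_pos: [0.6082, 0.1269, 0.2019]
ee_rot: [3.141, 0.0, -1.011]
force: [-0.7, 0.8, -2.3]
width: 0.0137
gripper_force: 35.0
```

servo_tool:
  deltas:
    - [1,0,0,1,0,0,0]
    - [1,0,0,1,0,0,0]
    - [1,0,0,0,0,0,0]

```text
t: 8.43
eef_pos: [0.6082, 0.1268, 0.1998]
ee_rot: [3.141, 0.0, -1.012]
force: [0.5, -0.5, -1.9]
width: 0.0136
gripper_force: 35.0
```

servo_tool:
  deltas:
    - [1,0,0,1,0,0,0]
    - [1,0,0,0,0,0,0]

```text
t: 8.6
eef_pos: [0.6082, 0.1269, 0.1989]
ee_rot: [3.141, 0.0, -1.011]
force: [1.1, -0.1, -1.1]
width: 0.0138
gripper_force: 35.0
```

servo_tool:
  deltas:
    - [1,0,0,1,0,0,0]
    - [1,0,0,0,0,0,0]

```text
t: 8.77
eef_pos: [0.6084, 0.1269, 0.1983]
ee_rot: [-3.141, -0.0, -1.011]
force: [-0.6, 0.2, -0.7]
width: 0.0138
gripper_force: 35.0
```

servo_tool:
  deltas:
    - [1,0,0,1,0,0,0]
    - [1,0,0,0,0,0,0]

```text
t: 8.93
eef_pos: [0.6086, 0.1269, 0.1982]
ee_rot: [-3.141, -0.001, -1.011]
force: [-3.1, 0.2, 5.1]
width: 0.0137
gripper_force: 35.0
```

servo_tool:
  deltas:
    - [1,0,0,-1,0,0,0]
    - [1,0,0,0,0,0,0]

```text
t: 9.1
eef_pos: [0.6084, 0.127, 0.1983]
ee_rot: [-3.141, 0.0, -1.011]
force: [-0.9, 0.2, 2.0]
width: 0.0138
gripper_force: 35.0
```

```bash
cat >> h.py <<'E'
def pin(tag):
    t=[]
    for n in("side","scene"):
        f=arm.grab_frame(n);u,v=proj(f,[.6076,.1266,.06]).round().astype(int);r=(u-33,v-30,u+33,v+33)
        print(n,"z->row",{z:proj(f,[.6076,.1266,z])[1].round(1) for z in(.052,.06,.067,.072)},"front tip r5.5 / pin r9 at .06:",
          [proj(f,np.array([.6076,.1266,.06])+q*np.r_[(cam(f)[1]-[.6076,.1266,0])[:2]/np.linalg.norm((cam(f)[1]-[.6076,.1266,0])[:2]),0])[1].round(1) for q in(0,.0055,.009)])
        hs=cv2.cvtColor(f["color"],cv2.COLOR_RGB2HSV)
        m=np.median(f["color"][v-20:v+20,u-2:u+3].reshape(40,5,3),1).astype(int)
        print("\n".join(f"{v-20+i}: {c.tolist()}" for i,c in enumerate(m)))
        t.append(cv2.resize(f["color"][r[1]:r[3],r[0]:r[2],::-1],None,fx=6,fy=6,interpolation=cv2.INTER_CUBIC))
    cv2.imwrite(f"pics/{tag}.png",np.hstack(t))
E
python3 -c "
from h import *
pin('p0')"
```

```text
side z->row {0.052: np.float64(338.0), 0.06: np.float64(334.1), 0.067: np.float64(330.7), 0.072: np.float64(328.2)} front tip r5.5 / pin r9 at .06: [np.float64(334.1), np.float64(336.9), np.float64(338.7)]
314: [129, 124, 125]
315: [127, 124, 126]
316: [128, 134, 136]
317: [133, 141, 144]
318: [133, 139, 140]
319: [124, 134, 135]
320: [110, 113, 113]
321: [89, 92, 96]
322: [95, 97, 98]
323: [93, 96, 94]
324: [94, 98, 98]
325: [92, 97, 94]
326: [96, 100, 100]
327: [92, 97, 96]
328: [92, 96, 97]
329: [87, 92, 93]
330: [99, 98, 99]
331: [128, 124, 127]
332: [129, 126, 130]
333: [134, 122, 100]
334: [147, 114, 39]
335: [146, 111, 44]
336: [145, 113, 55]
337: [165, 154, 140]
338: [187, 187, 199]
339: [183, 183, 191]
340: [184, 182, 191]
341: [183, 182, 189]
342: [184, 182, 190]
343: [184, 183, 190]
344: [183, 181, 188]
345: [182, 180, 188]
346: [182, 181, 188]
347: [181, 180, 187]
348: [181, 179, 187]
349: [182, 180, 187]
350: [181, 179, 186]
351: [181, 180, 189]
352: [179, 179, 186]
353: [169, 166, 173]
scene z->row {0.052: np.float64(281.8), 0.06: np.float64(278.3), 0.067: np.float64(27
[... 186 characters left out ...]
8, 51, 52]
262: [52, 55, 56]
263: [55, 58, 58]
264: [56, 60, 59]
265: [56, 60, 59]
266: [57, 61, 60]
267: [57, 62, 61]
268: [59, 63, 62]
269: [58, 63, 62]
270: [52, 55, 56]
271: [53, 53, 54]
272: [81, 80, 80]
273: [100, 97, 97]
274: [100, 98, 97]
275: [100, 98, 97]
276: [101, 97, 93]
277: [110, 92, 68]
278: [117, 90, 38]
279: [118, 90, 38]
280: [127, 106, 76]
281: [145, 139, 135]
282: [157, 158, 164]
283: [156, 157, 164]
284: [156, 157, 164]
285: [154, 155, 162]
286: [154, 155, 161]
287: [142, 142, 147]
288: [115, 113, 115]
289: [103, 100, 100]
290: [102, 100, 100]
291: [101, 99, 98]
292: [100, 97, 97]
293: [98, 96, 96]
294: [97, 96, 95]
295: [97, 95, 95]
296: [98, 96, 95]
297: [100, 98, 98]
```

View pics/p0.png

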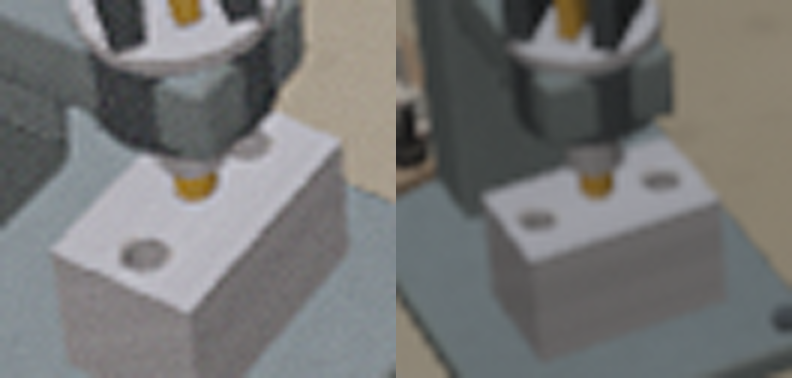

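The driver straddles the wing on the collar; brass tip ends about 7 mm above the block top (side row 337, scene row 280), so the shoulder is at about 19 mm. I turn most of the way, then look again.

servo_tool:
  deltas:
    - [1,0,0,0,0,0,6]
    - [1,0,0,0,0,0,6]
    - [1,0,0,0,0,0,6]
    - [1,0,0,0,0,0,6]
    - [1,0,0,0,0,0,6]
    - [1,0,0,0,0,0,6]
    - [1,0,0,0,0,0,6]
    - [1,0,0,0,0,0,6]
    - [1,0,0,0,0,0,6]
    - [1,0,0,0,0,0,6]
    - [1,0,0,0,0,0,0]
    - [1,0,0,0,0,0,0]

```text
t: 10.2
eef_pos: [0.6089, 0.1267, 0.1983]
ee_rot: [-3.141, 0.0, -2.055]
force: [2.2, -2.2, 0.3]
width: 0.014
gripper_force: 35.0
```

```bash
python3 -c "
from h import *
s=arm.get_state();print(s['force'],s['moment'])
pin('p1')" | awk -F: '/side|scene/||($1>325&&$1<342)||($1>270&&$1<288)||/^\[/'
```

```text
[ 2.21301456 -2.15853534  0.32272833] [-0.69847243 -1.1227789  -0.03542762]
side z->row {0.052: np.float64(338.0), 0.06: np.float64(334.1), 0.067: np.float64(330.7), 0.072: np.float64(328.2)} front tip r5.5 / pin r9 at .06: [np.float64(334.1), np.float64(336.9), np.float64(338.7)]
326: [92, 97, 95]
327: [94, 98, 100]
328: [91, 97, 94]
329: [87, 92, 90]
330: [96, 97, 98]
331: [126, 121, 122]
332: [130, 125, 127]
333: [128, 125, 126]
334: [130, 125, 128]
335: [130, 125, 129]
336: [129, 121, 121]
337: [143, 108, 36]
338: [154, 128, 88]
339: [175, 173, 178]
340: [186, 185, 196]
341: [185, 184, 191]
scene z->row {0.052: np.float64(281.8), 0.06: np.float64(278.3), 0.067: np.float64(275.3), 0.072: np.float64(273.2)} front tip r5.5 / pin r9 at .06: [np.float64(278.3), np.float64(280.1), np.float64(281.1)]
271: [53, 54, 54]
272: [82, 80, 80]
273: [99, 98, 97]
274: [101, 98, 97]
275: [101, 98, 98]
276: [100, 98, 98]
277: [101, 98, 98]
278: [102, 99, 98]
279: [104, 97, 88]
280: [112, 92, 61]
281: [121, 98, 61]
282: [142, 134, 128]
283: [157, 158, 165]
284: [157, 158, 164]
285: [155, 156, 163]
286: [154, 155, 161]
287: [143, 142, 148]
```

View pics/p1.png

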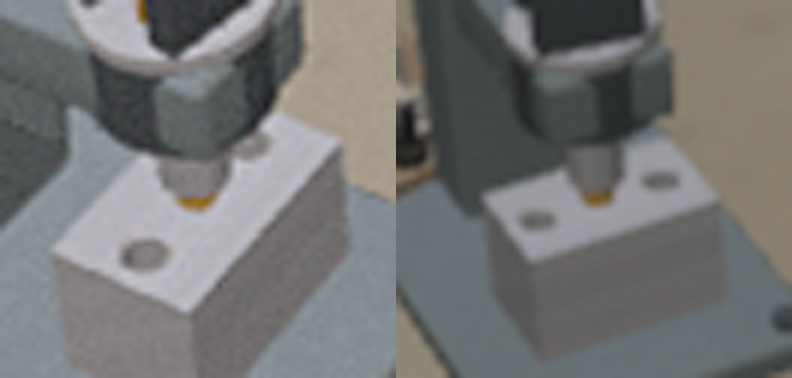

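The brass now shows about half its former length (1.7 px against 3.4 px) in both views, so the tip is pressed in roughly 3.7 mm, on target. Relieve the twist a little, let go, and rise.

servo_tool:
  deltas:
    - [1,0,0,0,0,0,-3]
    - [1,0,0,0,0,0,0]
    - [0.3,0,0,0,0,0,0]
    - [0.0,0,0,0,0,0,0]
    - [-0.1,0,0,0,0,0,0]
    - [-0.1,0,0,0,0,0,0]
    - [-0.1,0,0,0,0,0,0]
    - [-0.1,0,0,0,0,0,0]
    - [-0.1,0,0,-10,0,0,0]
    - [-0.1,0,0,-25,0,0,0]
    - [-0.1,0,0,-35,0,0,0]
    - [-0.1,0,0,-35,0,0,0]
    - [-0.1,0,0,-20,0,0,0]
    - [-0.1,0,0,0,0,0,0]
    - [-0.1,0,0,0,0,0,0]

```text
t: 11.55
eef_pos: [0.6088, 0.1272, 0.3254]
ee_rot: [-3.139, 0.003, -2.006]
force: [1.6, 0.1, -0.3]
width: 0.0483
gripper_force: 0.0
```

```bash
python3 -c "
from h import *
pin('p2')
a=arm.grab_frame('side');b=arm.grab_frame('scene')
cv2.imwrite('pics/end.png',np.hstack([cv2.resize(g['color'][y:y+150,x:x+100,::-1],(400,600),interpolation=cv2.INTER_CUBIC) for g,x,y in((a,170,230),(b,170,185))]))
" | awk -F: '($1>329&&$1<342)||($1>270&&$1<286)'
```

```text
330: [96, 92, 97]
331: [125, 123, 123]
332: [123, 119, 121]
333: [124, 122, 123]
334: [121, 118, 120]
335: [120, 117, 121]
336: [124, 113, 112]
337: [135, 101, 36]
338: [146, 118, 81]
339: [168, 165, 170]
340: [179, 180, 188]
341: [176, 175, 183]
271: [51, 52, 53]
272: [79, 78, 78]
273: [97, 95, 94]
274: [97, 95, 94]
275: [98, 95, 95]
276: [97, 95, 95]
277: [97, 95, 95]
278: [98, 95, 95]
279: [101, 94, 85]
280: [109, 89, 59]
281: [118, 94, 58]
282: [137, 129, 123]
283: [152, 153, 159]
284: [152, 152, 159]
285: [151, 151, 157]
```

View pics/end.png

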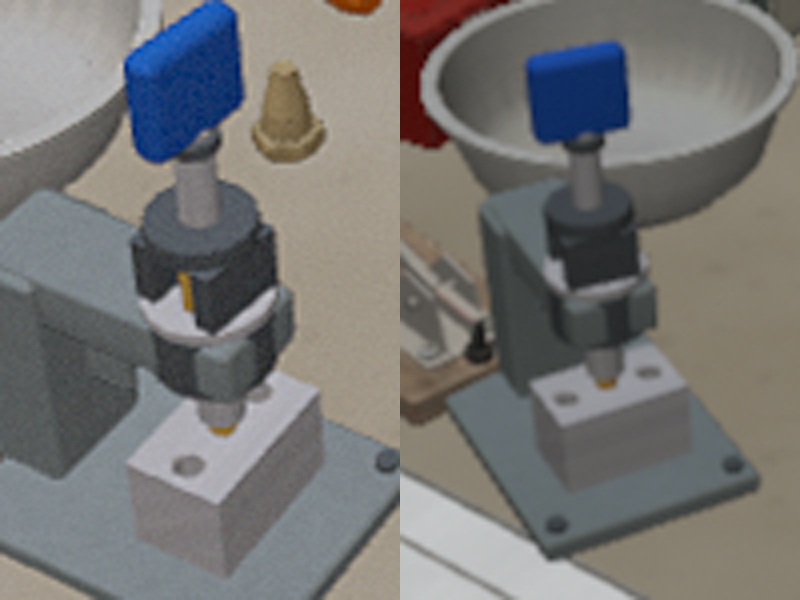

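The driver stands upright on the screw, the tip is pressed in the same amount as before, and the gripper is clear. I'm handing it in.

```bash
python3 -c "
from h import *
print(arm.job_done())"
```

```text
the job is handed in; nothing more can be done
None
```

I handed the job in at about 11.6 s; no verdict was returned. The blue wing driver stands upright on the screw, the sprung tip is pressed in about 3.7 mm (estimated from the camera images; aim 3 mm), and the setting block shows no visible movement.

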